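# Pop a tin out of the dispenser, catch it and ease it forward

## Task

Press down the paddle of the tin dispenser with one finger so that the spring shoots the tin out of its berth, and trap it with the other finger at once, while more than half of the tin is still between the tall side walls. After holding it there for a moment, and with the paddle still down, let the tin ease forward against your finger until more than half of it is out past the ends of the tall walls, and finish holding it so: paddle pressed down, finger against the front of the tin, the tin upright and still on the runway. Do not lift or tip the tin, and leave the mug, the garlic and the salt shaker beside it where they are.

Things in the scene. Friction and masses are not known exactly. Their poses are not given: they have to be found in the camera images.
- rack: Tin dispenser, fixed on the worktop: light wooden base board, 20 mm thick, with a straight lane on it for one tin. Origin on the worktop under the middle of the tin's berth; -x points along the lane to its open front (the way the tin shoots out), +y from the lane to the paddle, z up. Board from x = -140 to +130 and y = -50 to +88 mm; a spring housing 56 mm high stands on it behind x = 77 mm.
- lane (a point): Middle of the runway floor (20 mm above the worktop), beside the paddle: dispenser x = -86, y = 0 mm, axes as the dispenser's. The lane is 80 mm wide. Steel walls 5 mm thick, 46 mm above the worktop, flank it from dispenser x = -42 to +80 mm; from -138 to -42 mm only rails 5 mm thick, 28 mm above the worktop.
- paddle_top (a point): Middle of the top of the release paddle, a ribbed black plate 72 mm along the lane, 32 mm across it, 7 mm thick, beside the runway: dispenser x = -86, y = +65.5 mm, 52 mm above the worktop when up. It goes straight down. Axes as the dispenser's.
- paddle (a joint): Travel of the paddle in m: 0 up, 0.012 fully down; a spring (about 2 N up, 5 N fully down) returns it. It carries the catch, a steel bar 42 mm wide across the lane, 7 mm above its floor, 38.5 to 44.5 mm ahead of the dispenser's origin, which frees the tin when the paddle is about 7 mm down and rises again with it.
- pusher (a joint): Travel of the spring pusher behind the tin in m: 0 tin in its berth, 0.078 stop; it stays against the tin, so it tells how far the tin is out. It pushes the tin to the open front with 2.9 N at 0, 2.2 N at 0.03, 1.5 N at 0.06. Freed, the tin runs the first 30 mm in under 0.5 s, and if nothing stops it slides away to or over the smooth lane's open front.
- tin_mid (a point): Middle (half-way up) of the round food tin, 75 mm in diameter, 58 mm high, about 0.25 kg, standing on the lane floor. At the start it stands at x = y = 0 of the dispenser between pusher and catch, its front 38 mm ahead of the dispenser's origin, its middle 49 mm above the worktop.
- mug_mid (a point): Bystander: mug, 78 mm wide (108 with handle) and 101 mm high, half-way up.
- garlic_mid (a point): Bystander: garlic bulb, 54 mm wide and 53 mm high, half-way up.
- salt_shaker_mid (a point): Bystander: salt shaker, 44 mm wide and 90 mm high, half-way up.
Mind the look-alikes: they are no part of the job. What is shaped like the part that bears tin_mid but orange or yellow is not meant.

How it is judged:
By the outcome, as a careful person would: the job done as asked, in the order asked, and still so for the second after the job is handed in, while the arm keeps its last pose, push and grip.
It also fails if it takes over 35 s, if anything falls off the work surface, if the arm or the gripper's body presses on something with over 40 N, if the wrist force passes 120 N, or if a joint passes its speed limit or range.

## Robot

A 6-joint arm with a two-finger parallel gripper is mounted at the origin on a cart in front of the work surface, level with it; the furniture and walls round the work are solid. World frame = base frame: x ahead of the robot, y to its left, z up, the work surface at z = 0. Lengths are in m, angles in rad, forces in N, time in s.
With the tool pointing down it reaches from about 0.425 to 0.95 m from the base axis. Payload 3.5 kg.
Tool frame: the origin (TCP) lies between the finger pads; the fingertips stand 17 mm ahead of it and the grasp point (between the pads) lies 2 mm behind it (ctrl.tip_reach is the distance from the TCP to the fingertips, in m); z points along the fingers, y is the direction in which the jaws open and shut (so a half turn about z gives the same grasp; the last joint's range is limited). The gripper opens to 85 mm and grips with 20 to 120 N. Pads are 22 mm wide; open, the fingers measure 114 mm over their backs; the gripper's body (76 mm by 85 mm) begins 54 mm behind the grasp point. The pads swing forward as they close: fully open they stand 13 mm farther back than shut.
Start: joints at [-1.299, 0.286, 1.577, -0, 1.279, -0.15], TCP at [0.276, -0.616, 0.248] pointing down, gripper open.
Joint ranges: [-2.77, 2.77], [-0.9, 2.22], [0.21, 2.48], [-1.53, 4.67], [0.24, 2.81], [-2.84, 2.84]. Speed limits (rad/s): [2.79, 2.79, 3.14, 3.14, 3.14, 3.14].

## Interface

Orientations are given as a unit quaternion [x, y, z, w].
In Python, from plant import monitor, imaging, workorder, ctrl gives the robot as it stands.
- The arm moves only by the tool send_rows, never from a script. Its argument "rows" is a list of rows, each a list of 4 numbers: the shift along the world's x, y, z normalised to -1 to 1, where 1 is 0.3 m, then the turn about the world's z normalised to -1 to 1, where 1 is 360 degrees. A call has 1 to 20 rows; each row is the pose to reach, as a shift and turn from the pose commanded when the call began, turning the shorter way round; what a row does not reach only later rows make up. A row lasts 1/8 s, in which the tool goes at most 62.5 mm and 10.7 degrees, less where a joint would pass 70% of its speed; a pose out of reach is approached as far as the arm can. A call with a number of a shift or a turn outside -1 to 1 is refused whole. A call with a gripper value outside its range is refused whole. "jaw" is the closure, from 0 (fully open) to 1 (shut), set as the call begins (left out, the last holds). The fingers move at their own pace and stop on an object; "newtons" is the grip in N (left out, the last holds). Time passes only in rows, so rows that repeat a pose let the fingers close. It gives the time, the measured TCP pose, the force and the opening at its end, in the units of the state.
- monitor.get_state(): the state, without advancing time (a new reading comes with each control period).
- imaging.read_camera(name): name is "side" or "top"; returns the picture (420x560x3 uint8, red, green, blue); there is no depth.
- imaging.calibration(name): a dict with "intrinsics" (3x3 intrinsics, pixels), "dist_coeffs" ([k1, k2, p1, p2, k3] as OpenCV has them; the pictures are not rectified), "cam_to_world" (4x4, takes a point from camera to world coordinates). Camera axes: x right, y up, looking along -z (the intrinsics and any distortion apply to the point x, -y, -z); pixel columns grow to the right and rows downward; lengths in m; the calibration is good to about 2 mm. A picture is of the moment at which its call begins. calibration takes no time and is no camera call.
- workorder.sign_off(): hands the job in, once; it reports no verdict.
The state is a dict: "time": time; "qpos": joint angles; "dq": joint speeds; "joint_efforts": joint torques, N m; "eef_pos": TCP position; "tcp_rot": TCP orientation; "contact_force": force on the tool from outside, world axes, zero at the start; "wrist_torque": the same for the moment, N m; "opening": opening from 0.0 (shut) to 1.0 (fully open).
Only numpy, scipy, OpenCV 4.12 (cv2) and the standard library are available. Lean on these libraries where they do the work, as an engineer would, in place of code of your own. Each camera call takes 0.05 s, during which the arm holds its last target.

## Working session

There is one attempt and no reset: what is moved stays moved. The work goes in short steps, Python scripts to look and compute and a tool call to move; the robot and the scene stay as the last step left them, time stands still between calls to the robot, and variables do not carry over. Pictures are saved under pics/ and viewed, and the job is handed in when it is done.

Besides the shell and the picture viewer there is one more tool, called after ">>>" as a command line: name --pt "numbers of a row" for each row, then --argument value for the rest. send_rows: Moves the arm, as the interface text tells. Scaled input: -1 to 1 covers 0.3 m each way for a shift and 360 degrees each way for a turn. Its arguments: {"type":"object","properties":{"rows":{"type":"array"},"jaw":{"type":"number"},"newtons":{"type":"number"}},"required":["rows"]}

```bash
ls; mkdir -p pics
python3 - <<'E'
from plant import monitor, imaging, workorder, ctrl
import cv2
for n in ("side","top"):
    im=imaging.read_camera(n); cv2.imwrite(f"pics/{n}0.png",im[:,:,::-1])
    print(n,imaging.calibration(n))
print(monitor.get_state(), ctrl.tip_reach)
E
```

```text
pics
side {'intrinsics': array([[471.96468588,   0.        , 291.11761758],
       [  0.        , 471.96468588, 208.94222283],
       [  0.        ,   0.        ,   1.        ]]), 'dist_coeffs': array([0.03531494, 0.        , 0.        , 0.        , 0.        ]), 'cam_to_world': array([[ 0.98561131,  0.1032436 , -0.13383237,  0.42106012],
       [-0.16821563,  0.67664526, -0.71683659, -0.65081014],
       [ 0.01654825,  0.72903494,  0.68427641,  0.6802281 ],
       [ 0.        ,  0.        ,  0.        ,  1.        ]])}
top {'intrinsics': array([[451.64613776,   0.        , 276.41716586],
       [  0.        , 451.64613776, 211.67379792],
       [  0.        ,   0.        ,   1.        ]]), 'dist_coeffs': array([-0.03959604,  0.        ,  0.        ,  0.        ,  0.        ]), 'cam_to_world': array([[ 0.01846302,  0.98237086, -0.18602851,  0.35737015],
       [-0.99964954,  0.02166776,  0.01520854,  0.00624711],
       [ 0.01897124,  0.18568252,  0.98242663,  0.99710042],
       [ 0.        ,  0.        ,  0.        ,  1.        ]])}
{'time': 0.1, 'qpos': array([-1.29900261e+00,  2.87133516e-01,  1.57803297e+00, -1.31705912e-05,
        1.27860747e+00, -1.49976555e-01]), 'dq': array([-2.39120043e-04, -1.14423451e-03, -3.50710382e-03,  2.63627126e-04,
       -9.86044191e-05,  1.64140982e-04]), 'joint_efforts': array([ 3.83660090e-04, -4.07297802e+01, -2.93699169e+01, -1.64030121e-04,
        3.42660234e-03,  1.46189177e-05]), 'eef_pos': array([ 0.27621558, -0.61528364,  0.24704655]), 'tcp_rot': array([ 9.77845036e-01,  2.09327248e-01, -7.26812108e-05, -1.08824236e-03]), 'contact_force': array([0.46262652, 0.43035078, 0.35472951]), 'wrist_torque': array([ 0.01396239, -0.00243689, -0.02095922]), 'opening': 1.0024375960164338} 0.017
```

View pics/side0.png

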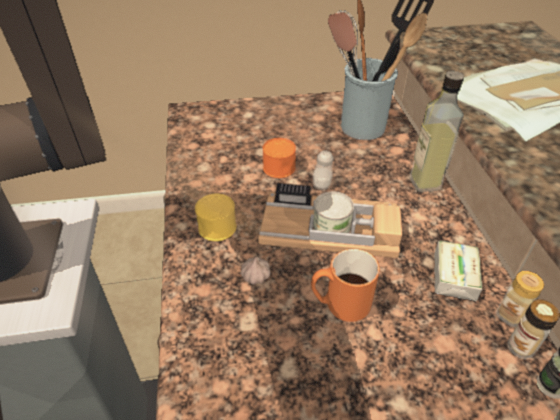

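View pics/top0.png

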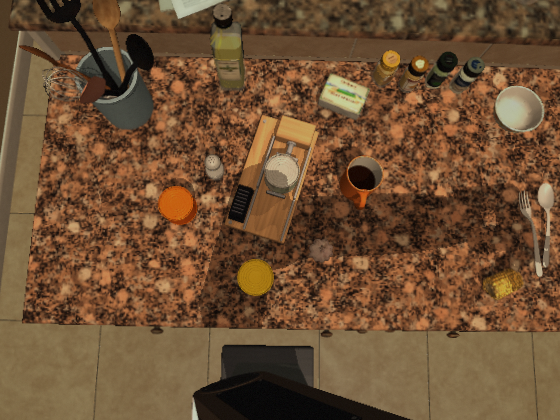

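The tin meant is the white and green one in the dispenser, at side (333,212) and top (282,172). The look-alikes are the orange tin at side (280,158) / top (178,204) and the yellow tin at side (216,216) / top (255,278), both standing free on the worktop. I'll confirm with an enlarged crop.

Run:
```python
import cv2
a=cv2.imread("pics/top0.png")[105:255,190:390]; cv2.imwrite("pics/topc.png",cv2.resize(a,None,fx=4,fy=4,interpolation=cv2.INTER_CUBIC))
a=cv2.imread("pics/side0.png")[140:290,230:430]; cv2.imwrite("pics/sidec.png",cv2.resize(a,None,fx=4,fy=4,interpolation=cv2.INTER_CUBIC))
```

```text
(no output)
```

View pics/topc.png

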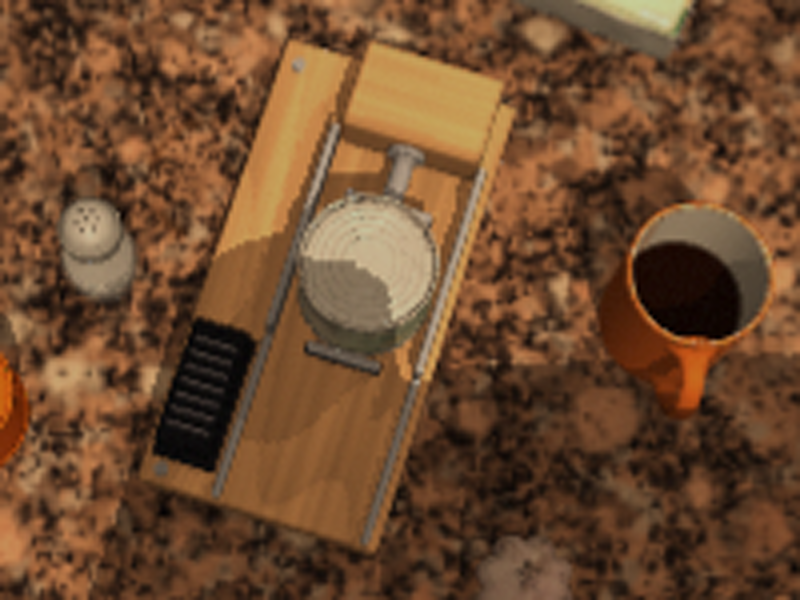

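View pics/sidec.png

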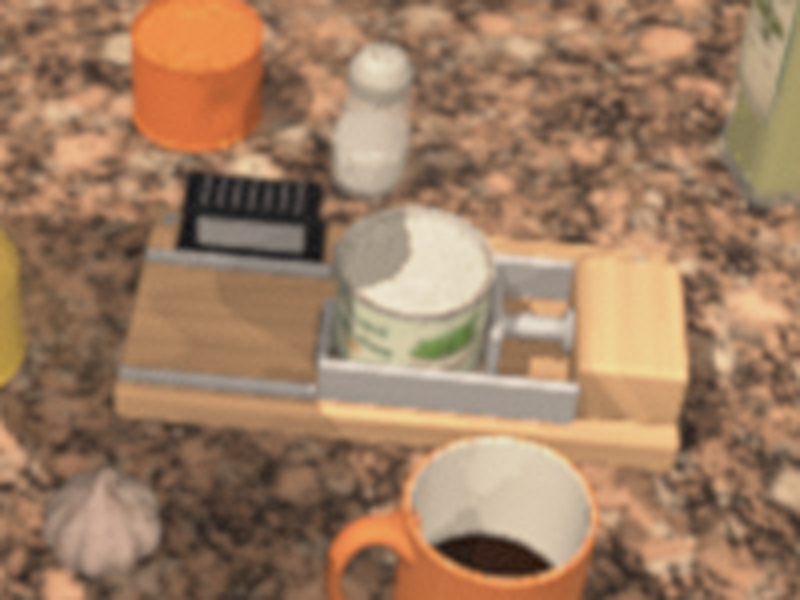

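```bash
cat > h.py <<'E'
import numpy as np, cv2
from plant import monitor, imaging, workorder, ctrl
def ray(n,p,z):
    c=imaging.calibration(n); K,D,T=c["intrinsics"],c["dist_coeffs"],c["cam_to_world"]
    u=cv2.undistortPoints(np.array([[p]],float),K,D)[0,0]
    d=T[:3,:3]@np.array([u[0],-u[1],-1]); o=T[:3,3]
    return (o+d*(z-o[2])/d[2])
def proj(n,X):
    c=imaging.calibration(n); K,D,T=c["intrinsics"],c["dist_coeffs"],c["cam_to_world"]
    p=T[:3,:3].T@(np.array(X,float)-T[:3,3]); p=p*[1,-1,-1]
    return cv2.projectPoints(p[None],np.zeros(3),np.zeros(3),K,D)[0][0,0]
def w2d(P,R):  # world = P + R(yaw) d
    x,y,a=P; c,s=np.cos(a),np.sin(a); return np.array([[c,-s],[s,c]])@np.array(R[:2],float)+[x,y]
E
cat > fit.py <<'E'
from h import *
from scipy.optimize import least_squares
f=lambda p,o:((p[0]+.5)/4-.5+o[0],(p[1]+.5)/4-.5+o[1])
T=[((288,40),(.13,.088,.02)),((140,483),(-.14,.088,.02)),((375,552),(-.14,-.05,.02)),((515,107),(.13,-.05,.02)),
((198,320),(-.05,.0815,.052)),((255,335),(-.05,.0495,.052)),((210,472),(-.122,.0495,.052)),((155,457),(-.122,.0815,.052)),((369,262),(0,0,.078))]
S=[((119,386),(-.14,-.05,.02)),((680,455),(.13,-.05,.02)),((416,262),(0,0,.078)),((188,177),(-.122,.0815,.052)),((322,180),(-.05,.0815,.052)),
((320,362),(-.042,-.045,.046)),((578,385),(.08,-.045,.046))]
def pts(use): 
    r=[]
    if 't' in use: r+=[(ray("top",f(p,(190,105)),d[2])[:2],d) for p,d in T]
    if 's' in use: r+=[(ray("side",f(p,(230,140)),d[2])[:2],d) for p,d in S]
    return r
for use in ('t','s','ts'):
    L=pts(use)
    r=least_squares(lambda P:np.concatenate([w2d(P,d)-w for w,d in L]),[.55,0,.3])
    print(use,r.x,np.degrees(r.x[2]));print((r.fun.reshape(-1,2)*1000).round(1).tolist())
P=r.x
for n,d in dict(tin=(0,0),paddle=(-.086,.0655),front=(-.14,0)).items(): print(n,w2d(P,d))
E
python3 fit.py
```

```text
t [ 0.6191933  -0.01816368 -0.2747189 ] -15.740233445504549
[[-0.4, 2.0], [-1.1, 0.7], [-3.3, -3.0], [-0.6, -0.2], [-0.6, 0.9], [-1.7, 1.0], [4.1, -1.2], [5.3, 0.2], [-1.6, -0.3]]
s [ 0.62132545 -0.02026061 -0.28916327] -16.56783491306547
[[-4.1, -3.0], [1.9, 3.7], [1.5, 1.4], [0.5, 6.4], [1.7, -1.4], [-1.4, -2.5], [-0.0, -4.5]]
ts [ 0.62003025 -0.01904957 -0.27868712] -15.967596064389284
[[0.6, 0.5], [0.2, 0.3], [-2.5, -3.3], [-0.1, -1.5], [0.6, 0.1], [-0.6, 0.2], [5.2, -1.7], [6.6, -0.3], [-0.8, -1.2], [-5.3, -3.4], [1.5, 6.1], [0.2, 2.6], [-1.9, 6.7], [-0.6, -0.5], [-2.4, -1.9], [-0.6, -2.6]]
tin [ 0.62003025 -0.01904957]
paddle [0.55536699 0.06758133]
front [0.48543181 0.01946354]
```

Run:
```python
from h import *
P=(0.620,-0.019,np.radians(-16))
t=w2d(P,(-.0685,.0325)); s=monitor.get_state(); print(t, (t-s["eef_pos"][:2])/.3)
```

```text
[0.56311179 0.03112216] [0.95632068 2.15468603]
```

>>> send_rows --pt "0.04 0.09 0 -0.011" --pt "0.11 0.25 0 -0.03" --pt "0.19 0.42 0 -0.05" --pt "0.26 0.59 0 -0.07" --pt "0.33 0.75 0 -0.09" --pt "0.4 0.9 0 -0.1117" --pt "0.4 0.9 0 -0.1117" --jaw 0.4

```text
time: 0.98
eef_pos: [0.3972, -0.3429, 0.2479]
tcp_rot: [0.991, -0.137, -0.0, -0.001]
contact_force: [-0.2, -0.5, 0.2]
opening: 0.596
```

>>> send_rows --pt "0.04 0.09 0 0" --pt "0.11 0.25 0 0" --pt "0.19 0.42 0 0" --pt "0.26 0.59 0 0" --pt "0.33 0.75 0 0" --pt "0.4 0.9 0 0" --pt "0.4 0.9 0 0"

```text
time: 1.85
eef_pos: [0.5171, -0.0741, 0.248]
tcp_rot: [0.991, -0.137, -0.0, -0.0]
contact_force: [-0.1, 0.0, -0.7]
opening: 0.601
```

Run:
```python
from h import *
P=(0.620,-0.019,np.radians(-16))
t=w2d(P,(-.0685,.0325)); s=monitor.get_state(); print(s); print(t, (t-s["eef_pos"][:2])/.3)
```

```text
{'time': 1.85, 'qpos': array([-3.36681818e-01, -5.24692844e-02,  1.94839348e+00,  5.14999178e-05,
        1.24610454e+00,  1.50927862e+00]), 'dq': array([-0.05660212, -0.00828616,  0.01094037, -0.02708873,  0.00228536,
       -0.02068633]), 'joint_efforts': array([ 1.22844491e+00, -2.69623339e+01, -2.90761524e+01,  1.53564555e-01,
       -1.98702968e-03,  1.05536466e-01]), 'eef_pos': array([ 0.51714971, -0.07409255,  0.24799595]), 'tcp_rot': array([ 9.90549357e-01, -1.37156561e-01, -2.08908503e-04, -6.70465891e-05]), 'contact_force': array([-0.08031429,  0.0216444 , -0.66324809]), 'wrist_torque': array([-0.01829069, -0.01209954, -0.06725352]), 'opening': 0.6005905410542474}
[0.56311179 0.03112216] [0.15320694 0.35071572]
```

>>> send_rows --pt "0.04 0.09 0 0" --pt "0.1 0.23 -0.05 0" --pt "0.15 0.34 -0.15 0" --pt "0.153 0.351 -0.3 0" --pt "0.153 0.351 -0.42 0" --pt "0.153 0.351 -0.48 0" --pt "0.153 0.351 -0.48 0"

```text
time: 2.72
eef_pos: [0.5616, 0.0284, 0.1031]
tcp_rot: [0.99, -0.14, -0.001, 0.0]
contact_force: [-0.1, 0.4, 0.6]
opening: 0.603
```

Run:
```python
from h import *
s=monitor.get_state(); print(s["eef_pos"],s["contact_force"])
for n,(x,y) in dict(side=(230,110),top=(190,105)).items():
    im=imaging.read_camera(n)[:,:,::-1]; cv2.imwrite(f"pics/{n}1.png",im)
    cv2.imwrite(f"pics/{n}1c.png",cv2.resize(im[y:y+150,x:x+200],None,fx=4,fy=4,interpolation=cv2.INTER_CUBIC))
```

```text
[0.5615865  0.02843823 0.10307616] [-0.11825523  0.42364996  0.60032074]
```

View pics/side1c.png

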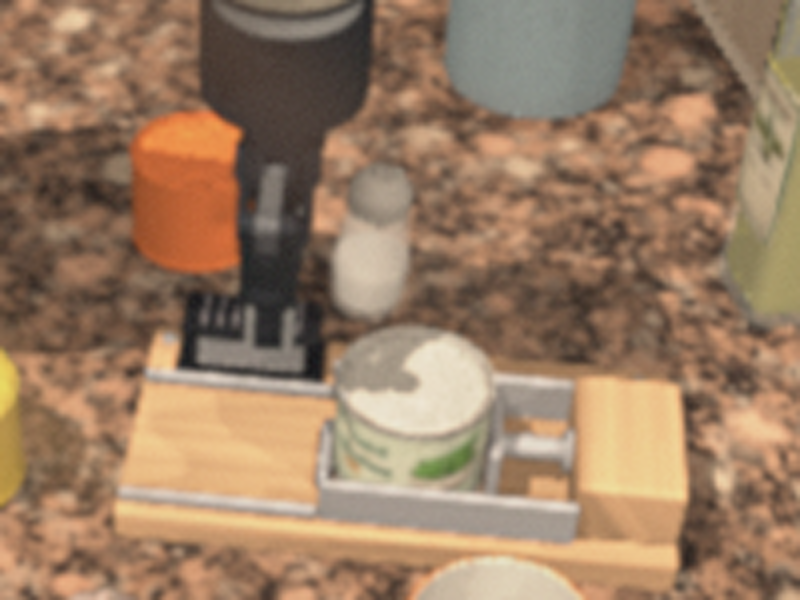

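View pics/top1c.png

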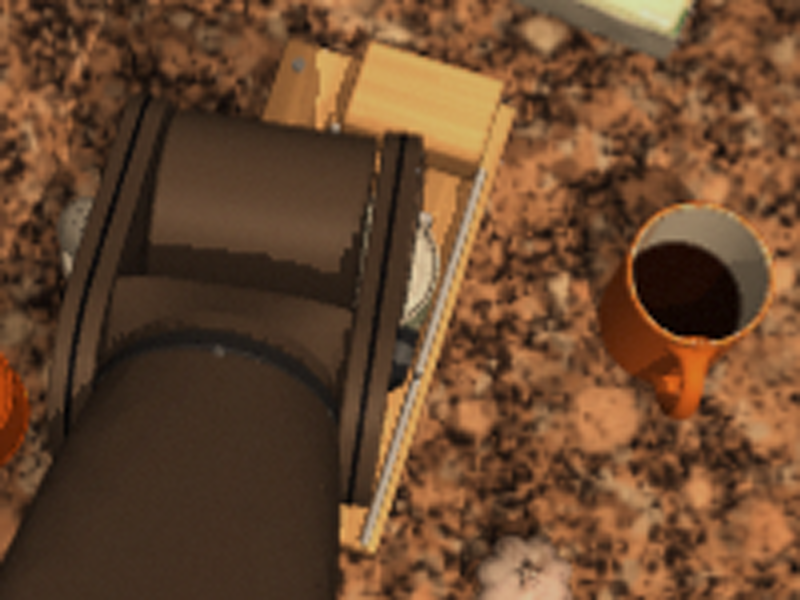

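Run:
```python
from h import *
im=cv2.imread("pics/side1.png")[150:215,265:345]
im=cv2.convertScaleAbs(im,alpha=1.8,beta=15)
cv2.imwrite("pics/z.png",cv2.resize(im,None,fx=9,fy=9,interpolation=cv2.INTER_CUBIC))
s=monitor.get_state();print(s["eef_pos"])
P=(0.620,-0.019,np.radians(-16))
x,y=s["eef_pos"][:2];c=w2d((0,0,-P[2]),(x-P[0],y-P[1]));print("tcp in disp",c)
for d in [(0,-.0325),(.011,-.0325),(-.011,-.0325),(0,.0325)]:
    for z in (.086,.092): print(d,z,((proj("side",[*w2d(P,(c[0]+d[0],c[1]+d[1])),z])-[265,150])*9+4).round())
```

```text
[0.56340799 0.0286499  0.1057655 ]
tcp in disp [-0.06753383  0.03020515]
(0, -0.0325) 0.086 [299. 443.]
(0, -0.0325) 0.092 [300. 421.]
(0.011, -0.0325) 0.086 [352. 447.]
(0.011, -0.0325) 0.092 [353. 426.]
(-0.011, -0.0325) 0.086 [247. 438.]
(-0.011, -0.0325) 0.092 [248. 417.]
(0, 0.0325) 0.086 [329. 247.]
(0, 0.0325) 0.092 [329. 226.]
```

View pics/z.png

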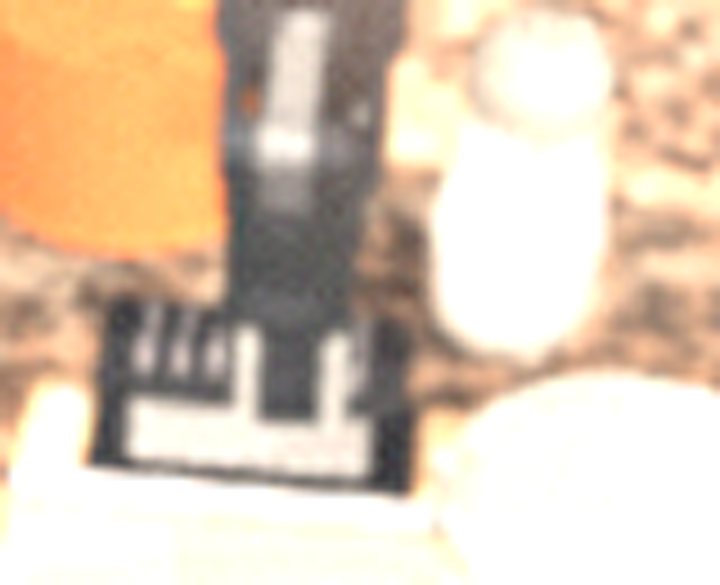

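>>> send_rows --pt "-0.011 0.003 -0.03 0" --pt "-0.011 0.003 -0.07 0" --pt "-0.011 0.003 -0.1 0" --pt "-0.011 0.003 -0.1 0" --pt "-0.011 0.003 -0.1 0"

```text
time: 3.45
eef_pos: [0.5591, 0.0304, 0.0743]
tcp_rot: [0.99, -0.14, 0.0, -0.0]
contact_force: [0.5, -0.6, -0.5]
opening: 0.6
```

Run:
```python
from h import *
im=imaging.read_camera("side")[130:260,260:370][:,:,::-1]
s=monitor.get_state(); print(s["eef_pos"],s["tcp_rot"],s["contact_force"])
P=(0.620,-0.019,np.radians(-16));x,y=s["eef_pos"][:2];print(w2d((0,0,-P[2]),(x-P[0],y-P[1])))
im=cv2.convertScaleAbs(im,alpha=1.4,beta=15)
cv2.imwrite("pics/z2.png",cv2.resize(im,None,fx=4.5,fy=4.5,interpolation=cv2.INTER_CUBIC))
```

```text
[0.55926747 0.03041106 0.0745698 ] [ 9.90221858e-01 -1.39501244e-01  2.71942866e-04 -1.06794945e-05] [-0.52777432  0.69170939 -0.8061801 ]
[-0.07199939  0.03075681]
```

View pics/z2.png

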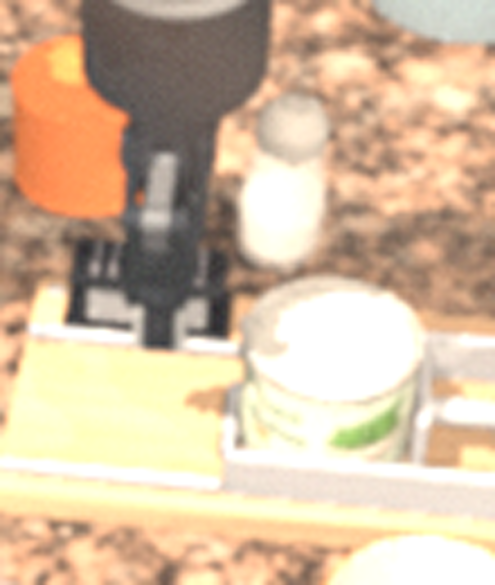

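>>> send_rows --pt "0 0 -0.015 0" --pt "0 0 -0.03 0" --pt "0 0 -0.045 0" --pt "0 0 -0.06 0" --pt "0 0 -0.067 0" --pt "0 0 -0.067 0"

```text
time: 4.25
eef_pos: [0.5586, 0.0306, 0.0541]
tcp_rot: [0.99, -0.14, -0.001, -0.0]
contact_force: [-2.2, 0.4, 4.1]
opening: 0.603
```

```bash
cat > look.py <<'E'
from h import *
import sys
im=imaging.read_camera("side")[130:260,260:370][:,:,::-1]
s=monitor.get_state(); print(s["time"],s["eef_pos"],s["contact_force"])
P=(0.620,-0.019,np.radians(-16));x,y=s["eef_pos"][:2];print(w2d((0,0,-P[2]),(x-P[0],y-P[1])))
im=cv2.convertScaleAbs(im,alpha=1.3,beta=10)
cv2.imwrite(sys.argv[1],cv2.resize(im,None,fx=4.5,fy=4.5,interpolation=cv2.INTER_CUBIC))
E
python3 look.py pics/z3.png
```

```text
4.3 [0.55867455 0.03055806 0.05415137] [-2.18109392  0.98349303  3.74353317]
[-0.07260986  0.03073468]
```

View pics/z3.png

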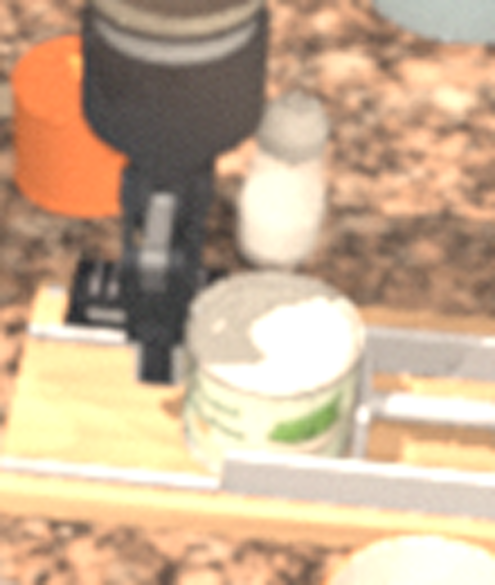

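The catch has let go and the tin is trapped about 25 mm out (left rim at crop x≈188, previously about 243), still more than half inside the walls. Next I'll press the paddle to its stop and hold.

>>> send_rows --pt "0 0 -0.006 0" --pt "0 0 -0.012 0" --pt "0 0 -0.015 0" --pt "0 0 -0.015 0" --pt "0 0 -0.015 0"

```text
time: 4.92
eef_pos: [0.5589, 0.0307, 0.0532]
tcp_rot: [0.99, -0.139, -0.001, -0.0]
contact_force: [-10.9, 0.8, 24.2]
opening: 0.601
```

```bash
python3 look.py pics/z4.png
```

```text
4.975 [0.55894816 0.03071486 0.05321322] [-11.3240792    0.66220587  23.12809834]
[-0.07239006  0.03096082]
```

View pics/z4.png

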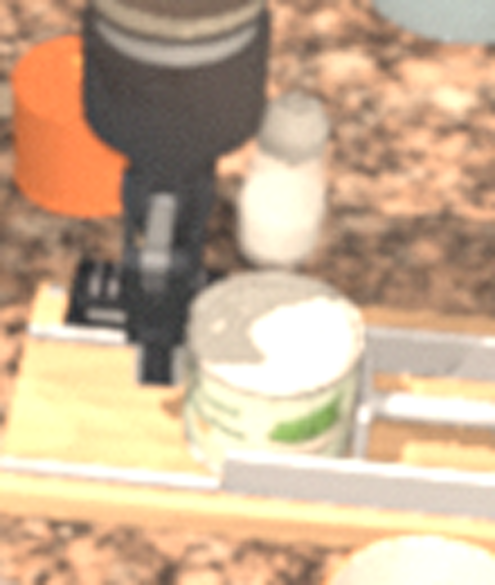

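>>> send_rows --pt "0 0 0.004 0" --pt "0 0 0.008 0" --pt "0 0 0.008 0" --pt "0 0 0.008 0" --pt "0 0 0.008 0" --pt "0 0 0.008 0"

```text
time: 5.72
eef_pos: [0.5588, 0.0306, 0.0535]
tcp_rot: [0.99, -0.14, -0.001, -0.0]
contact_force: [-6.3, 0.7, 11.9]
opening: 0.597
```

>>> send_rows --pt "-0.003 0.001 0 0" --pt "-0.007 0.002 0 0" --pt "-0.012 0.0035 0 0" --pt "-0.017 0.005 0 0" --pt "-0.022 0.0063 0 0" --pt "-0.027 0.0077 0 0" --pt "-0.032 0.009 0 0" --pt "-0.035 0.01 0 0" --pt "-0.036 0.0103 0 0" --pt "-0.036 0.0103 0 0"

```text
time: 6.98
eef_pos: [0.5506, 0.0331, 0.0536]
tcp_rot: [0.99, -0.14, 0.003, -0.0]
contact_force: [3.3, -0.1, 5.2]
opening: 0.602
```

```bash
python3 look.py pics/z5.png
```

```text
7.025 [0.55057562 0.03311737 0.05359458] [ 2.46986519 -0.68872048  5.37382752]
[-0.08110049  0.03096248]
```

View pics/z5.png

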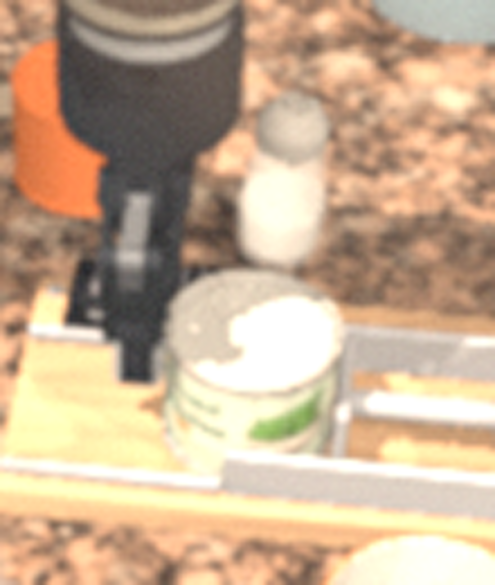

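>>> send_rows --pt "0 0 -0.003 0" --pt "-0.002 0.0006 -0.006 0" --pt "-0.007 0.002 -0.006 0" --pt "-0.013 0.0037 -0.006 0" --pt "-0.019 0.0054 -0.006 0" --pt "-0.025 0.0072 -0.006 0" --pt "-0.031 0.0089 -0.006 0" --pt "-0.036 0.0103 -0.006 0" --pt "-0.036 0.0103 -0.006 0"

```text
time: 8.15
eef_pos: [0.5419, 0.0359, 0.0534]
tcp_rot: [0.99, -0.14, 0.006, -0.0]
contact_force: [4.2, -1.4, 8.4]
opening: 0.597
```

>>> send_rows --pt "-0.002 0.0006 -0.002 0" --pt "-0.007 0.002 -0.003 0" --pt "-0.013 0.0037 -0.003 0" --pt "-0.019 0.0054 -0.003 0" --pt "-0.025 0.0072 -0.003 0" --pt "-0.031 0.0089 -0.003 0" --pt "-0.037 0.0106 -0.003 0" --pt "-0.04 0.0115 -0.003 0" --pt "-0.04 0.0115 -0.003 0" --pt "-0.04 0.0115 -0.003 0"

```text
time: 9.4
eef_pos: [0.5311, 0.0392, 0.0534]
tcp_rot: [0.99, -0.14, 0.007, -0.0]
contact_force: [4.2, -1.4, 11.1]
opening: 0.599
```

```bash
python3 look.py pics/z6.png
```

```text
9.45 [0.53112574 0.03914232 0.05337319] [ 5.12485221 -1.3748249  11.34231378]
[-0.10145762  0.03139292]
```

View pics/z6.png

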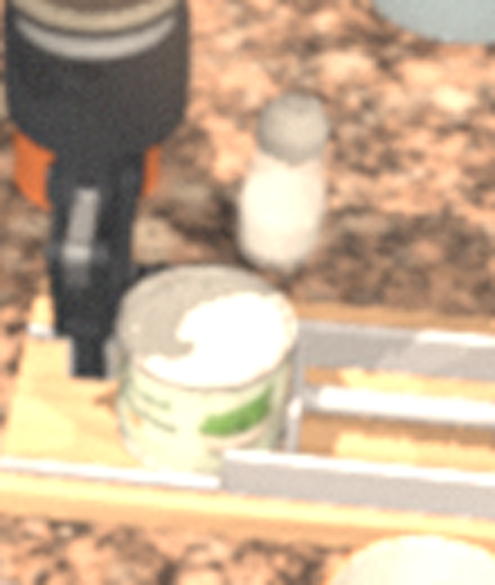

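Run:
```python
from h import *
P=(0.620,-0.019,np.radians(-16))
for p in [(333.6,205),(260+208/4.5,130+328/4.5)]:
    q=ray("side",p,.078); print(w2d((0,0,-P[2]),(q[0]-P[0],q[1]-P[1])))
for n in ("side","top"):
    cv2.imwrite(f"pics/{n}9.png",imaging.read_camera(n)[:,:,::-1])
s=monitor.get_state();print(s["eef_pos"],s["contact_force"],s["dq"].round(3))
```

```text
[ 0.00050252 -0.00225369]
[-0.05124351 -0.00298163]
[0.53111357 0.03915651 0.05336724] [ 5.41609769 -1.61381586 10.58975931] [-0.001  0.     0.002 -0.001  0.001  0.001]
```

View pics/side9.png

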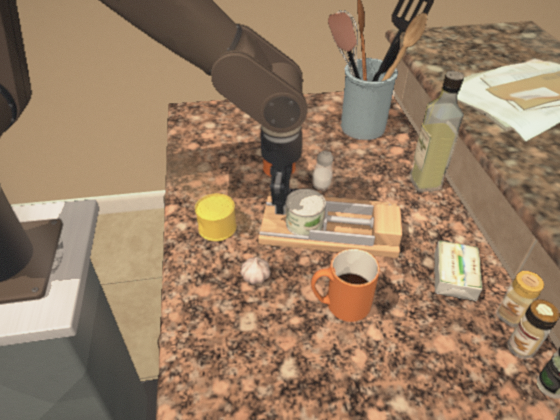

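View pics/top9.png

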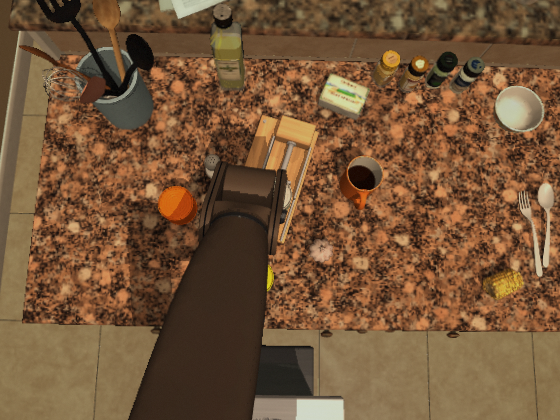

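The tin is about 51 mm out, past the 42 mm mark. It is upright and still, the paddle is down with about 11 N on it, and the mug (350,285), garlic (257,270) and shaker (323,170) haven't moved. Handing in.

```bash
python3 -c "
from plant import workorder,monitor
print(workorder.sign_off(), monitor.get_state()['contact_force'])"
```

```text
the job is handed in; nothing more can be done
the job is handed in; nothing more can be done
```

I did the job as asked and handed it in at about 9.6 s of the 35 s allowed; the hand-in reports no verdict.

- **Release and trap:** One finger pressed the paddle until the catch let go. The other finger, already waiting in the lane, stopped the tin about 25 mm out, still more than half between the tall walls.
- **Hold and ease forward:** I pressed the paddle to its stop, which peaked at about 24 N, then eased off to about 12 N. After the tin had been held for over a second, I let it forward slowly against the finger.
- **Last checks:**
  - The side camera puts the middle of the tin about 51 mm out of its berth, past the wall ends at 42 mm. The arm's travel gives about 53 mm.
  - The tin is upright, the arm is still, and the finger presses about 11 N on the paddle.
  - The mug, garlic and salt shaker are where they were at the start.
- **Disagreements:** During the slide the downward force fell briefly to about 5 N. That barely holds the paddle at its stop, so I pressed slightly deeper. The finger height then changed by only about 0.4 mm, so the paddle stayed well below its release point. My two-camera fit of the dispenser's pose had errors of up to about 7 mm at single points. The tin's middle agreed to about 3 mm.

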